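# Hold a transformer over the pin inspection viewer

## Task

Have the pins of the small transformer inspected: pick it up, lift it over the rack of upright circuit boards without touching the rack or its boards, and bring it to the flat viewer on the other side, without ever touching the viewer with it. Stop with it hovering upright and still over the middle of the viewer's window, its two rows of pins parallel to the window's short edges and about 15 mm above the glass, and finish while still holding it there. Leave the other things where they are.

Things in the scene. Friction and masses are not known exactly. Their poses are not given: they have to be found in the camera images.
- transformer_mid (a point): centre (half-way up) of the small loose transformer, black core round a yellow winding, standing upright on its pins: 27 high, about 28 along x (38 over the pins) by 26 along y (the flat core sides, the natural place to grip). Its two rows of splayed pins run along y, one at each x side; the pin tips are 13.5 mm below this point. z is up.
- viewer_glass (a point): centre of the glass window on top of the pin viewer, a flat grey fixed box 100 (x) x 84 (y) x 36 mm with a black bezel round the window. The point lies on the glass, 36 mm above the bench; the bezel stands 4 mm above the glass. x runs along the window's long side (60 mm), y along its short side (44 mm), z up.
- rack_top (a point): point over the middle of the fixed black rack with five charger boards standing on end between transformer and viewer, at the height of the boards' top, 115 mm above the bench. x runs along the rack (250 mm long), y across it (76 mm wide), z up.
- charger: white wall charger 38x57x27 mm lying on the bench, bystander; origin under its centre
- flux: white dropper bottle with a red tip, 31 mm across, 100 mm high, bystander; origin under its centre
- spool: spool of solder wire 56x63x46 mm, bystander; origin under its centre
Mind the look-alikes: they are no part of the job. What is meant by the part that bears transformer_mid is not brown or turquoise, and is the smaller of those in its own colour.

How it is judged:
On the way:
1. the transformer is above the rack, clear of the boards (y of transformer_mid in the frame of rack_top between -0.035 and 0.035 m and x of transformer_mid in the frame of rack_top between -0.125 and 0.125 m and z of transformer_mid in the frame of rack_top above 0.01 m), for 0.05 s.
At the end, for the whole second after the job is handed in: The gripper holds the transformer still and upright (0.12 rad) over the viewer, touching nothing else: centre within 8 mm of the window's middle, pin tips 7 to 25 mm above the glass, pin rows within 0.12 rad of the window's short edges, either way round (horizontal distance between transformer_mid and viewer_glass below 0.008 m and z of transformer_mid in the frame of viewer_glass between 0.0205 and 0.0385 m and angle between the x axis of transformer_mid and the x axis of viewer_glass, either way round below 0.12 rad and angle between transformer_mid's own z axis and vertical below 0.12 rad and contact force between the fingers and transformer above 0.5 N and contact force between transformer and viewer below 0.05 N and linear speed of transformer below 0.02 m/s); the arm keeps its last pose, push and grip.
It fails at once if the rack or its boards are touched (contact force between rack and transformer above 0.5 N or contact force between rack and the arm above 0.5 N or contact force between rack and the fingers above 0.5 N).
It fails at once if the transformer touches the viewer (contact force between transformer and viewer above 0.3 N).
It fails at once if the charger, flux bottle or solder spool is disturbed (distance of any of charger, flux, spool from where it was at the start of the episode above 0.015 m).
It also fails if it takes over 43 s, if anything falls off the work surface, if the arm or the gripper's body presses on something with over 40 N, if the wrist force passes 120 N, or if a joint passes its speed limit or range.

## Robot

A 7-joint arm with a two-finger parallel gripper is mounted at the origin on the work surface; the furniture and walls round the work are solid. World frame = base frame: x ahead of the robot, y to its left, z up, the work surface at z = 0. Lengths are in m, angles in rad, forces in N, time in s.
With the tool pointing down it reaches from about 0.4 to 0.85 m from the base axis. Payload 10.4 kg.
Tool frame: the origin (TCP) lies at the centre of the arm's flange, where the gripper is bolted on; the fingertips stand 173 mm ahead of it and the grasp point (between the pads) lies 155 mm ahead of it; z points along the fingers, y is the line along which they close (so a half turn about z gives the same grasp; the last joint's range is limited). The gripper opens to 85 mm and grips with 20 to 120 N. Pads are 22 mm wide; open, the fingers measure 114 mm over their backs; the gripper's body (76 mm by 85 mm) begins 54 mm behind the grasp point. The pads swing forward as they close: fully open they stand 13 mm farther back than shut.
Start: joints at [1.165, 0.332, -0.065, 1.46, 0.022, 1.35, -0.088], TCP at [0.233, -0.58, 0.405] pointing down, gripper open.
Joint ranges: [-2.6, 2.6], [-0.5, 2.12], [-1.47, 1.34], [0.16, 2.42], [-1.27, 4.41], [0.06, 2.06], [-2.6, 2.6]. Speed limits (rad/s): [2.22, 2.22, 2.79, 2.79, 3.14, 3.14, 3.14].

## Interface

Orientations are given as a unit quaternion [x, y, z, w].
In Python, from workcell import manip, viewer, finder gives the robot as it stands.
- The arm moves only by the tool arm_command, never from a script. Its argument "plan" is a list of rows, each an object with "dp": the shift along the tool's x, y, z in mm, a list of three; "spin": the turn about the tool's z in rad. A call has 1 to 5 rows; each row shifts and turns the commanded pose from where the row before left it, along the tool's axes as they then stand; what a row does not reach is not made up. A row lasts 1/10 s, in which the tool goes at most 50 mm and 8.59 degrees, less where a joint would pass 70% of its speed; a pose out of reach is approached as far as the arm can. A call is refused whole if a number of a shift passes 50 or a number of a turn 0.15, either way. A call with a gripper value outside its range is refused whole. "grip" is the closure, from -1 (fully open) to 1 (shut), set as the call begins (left out, the last holds). The fingers move at their own pace and stop on an object; "newtons" is the grip in N (left out, the last holds). Time passes only in rows, so rows that do not move let the fingers close. It gives the time, the measured TCP pose, the force, the opening and the grip force at its end, in the units of the state.
- manip.get_obs(): the state, without advancing time (a new reading comes with each control period).
- viewer.camera(name): name is "side" or "top"; returns the picture (400x640x3 uint8, blue, green, red); there is no depth.
- viewer.camera_params(name): a dict with "vertical_fov" (degrees; the focal length in pixels is half the picture's height over the tangent of half this angle, whatever the lens; pixels are square), "cx", "cy" (the principal point, pixels), "R" (3x3) and "t" (3): a world point X has camera coordinates R X + t. Camera axes: x right, y down, z forward; pixel columns grow to the right and rows downward; lengths in m; the calibration is good to about 2 mm. A picture is of the moment at which its call begins. camera_params takes no time and is no camera call.
- manip.hand_in(): hands the job in; it is judged then, once.
Trained networks look in the newest picture that a camera, given by its name, has taken for a name from the list of things; names that differ only in an ending like _2 or _b are one class to them, and where a whole thing is asked for, a point or a joint stands for the part that bears it (a point fixed in the world has none). Each returns a list of dicts, best first, with "score" (0 to 1); they miss things now and then, are a little off and sometimes report something else, mostly with a low value. They report only what shows in the picture. A call takes as long as a camera call. They do not tell look-alikes from the thing itself.
- finder.find_in(camera, thing): "position" ([x, y, z] in m, in world coordinates, good to about 4 mm: the middle of the surface that is visible of it).
The state is a dict: "clock": time; "joint_pos": joint angles; "joint_velocities": joint speeds; "tau": joint torques, N m; "position": TCP position; "ee_rot": TCP orientation; "ft_force": force on the tool from outside, world axes, zero at the start; "torque": the same for the moment, N m; "grip_width": opening from 0.0 (shut) to 1.0 (fully open); "grasp_force": force on a finger pad.
Only numpy, scipy, OpenCV 4.12 (cv2) and the standard library are available. Lean on these libraries where they do the work, as an engineer would, in place of code of your own. Each camera call takes 0.05 s, during which the arm holds its last target. There are 200 camera calls.

## Working session

There is one attempt and no reset: what is moved stays moved. The work goes in short steps, Python scripts to look and compute and a tool call to move; the robot and the scene stay as the last step left them, time stands still between calls to the robot, and variables do not carry over. Pictures are saved under pics/ and viewed, at most 10 in all, crops included, and the job is handed in when it is done.

Besides the shell and the picture viewer there is one more tool, called after "Call:" by a JSON object that holds its "api" and its "payload". arm_command: Moves the arm, as the interface text tells. Its arguments: {"type":"object","properties":{"plan":{"type":"array","items":{"type":"object","properties":{"dp":{"type":"array","items":{"type":"number"}},"spin":{"type":"number"}}}},"grip":{"type":"number"},"newtons":{"type":"number"}},"required":["plan"]}

```bash
mkdir -p pics; cat > h.py <<'E'
import numpy as np, cv2
from workcell import manip, viewer, finder
def K(n):
    p=viewer.camera_params(n); f=200/np.tan(np.radians(p["vertical_fov"])/2)
    return f,p["cx"],p["cy"],np.array(p["R"]),np.array(p["t"])
def proj(n,X):
    f,cx,cy,R,t=K(n); c=R@np.array(X)+t; return np.round([cx+f*c[0]/c[2],cy+f*c[1]/c[2]],1)
def back(n,u,v,z):
    f,cx,cy,R,t=K(n); d=R.T@np.array([(u-cx)/f,(v-cy)/f,1]); o=-R.T@t
    return np.round(o+d*(z-o[2])/d[2],4)
E
python3 - <<'E'
from h import *
ims=[]
for n in("top","side"):
    im=viewer.camera(n); cv2.imwrite(f"pics/{n}0.png",im)
    for th in("transformer_mid","viewer_glass","rack_top","charger","flux","spool"):
        for d in finder.find_in(n,th):
            if d["score"]>.2: print(n,th,round(d["score"],2),np.round(d["position"],3),proj(n,d["position"]))
    f,cx,cy,R,t=K(n);print(n,f,-R.T@t)
o=manip.get_obs();print({k:np.round(o[k],3) for k in("clock","position","ee_rot","grip_width")})
E
```

```text
top transformer_mid 0.67 [0.59  0.232 0.034] [259.7 196.1]
top transformer_mid 0.66 [ 0.505 -0.079  0.032] [384.1 227.4]
top transformer_mid 0.61 [0.538 0.022 0.03 ] [343.2 215.1]
top transformer_mid 0.43 [0.454 0.282 0.022] [240.5 250.5]
top viewer_glass 0.75 [ 0.531 -0.228  0.036] [443.9 215.8]
top rack_top 0.83 [0.538 0.022 0.031] [343.2 214.9]
top charger 0.61 [ 0.712 -0.232  0.027] [440.  146.4]
top charger 0.38 [0.691 0.266 0.046] [245.9 156.5]
top flux 0.53 [0.69  0.264 0.045] [246.9 156.7]
top spool 0.94 [0.686 0.382 0.05 ] [200.1 158.8]
top spool 0.44 [ 0.531 -0.229  0.036] [444.6 215.5]
top 402.53866973222466 [0.42716875 0.07123804 1.03838889]
side transformer_mid 0.69 [0.591 0.249 0.026] [292.4 262.5]
side transformer_mid 0.61 [0.496 0.218 0.017] [327.9 268.2]
side transformer_mid 0.52 [0.449 0.294 0.019] [332.7 288.6]
side viewer_glass 0.57 [ 0.527 -0.204  0.033] [367.8 199.5]
side rack_top 0.97 [0.533 0.037 0.043] [340.8 227.2]
side charger 0.32 [0.533 0.039 0.044] [340.8 227.4]
side flux 0.49 [0.692 0.282 0.037] [254.9 256.1]
side spool 0.8 [0.684 0.403 0.036] [231.2 281.7]
side 402.12119789088086 [0.14600326 1.05240719 0.68874972]
{'clock': np.float64(0.7), 'position': array([ 0.233, -0.58 ,  0.405]), 'ee_rot': array([0.982, 0.19 , 0.   , 0.   ]), 'grip_width': np.float64(1.002)}
```

View pics/top0.png

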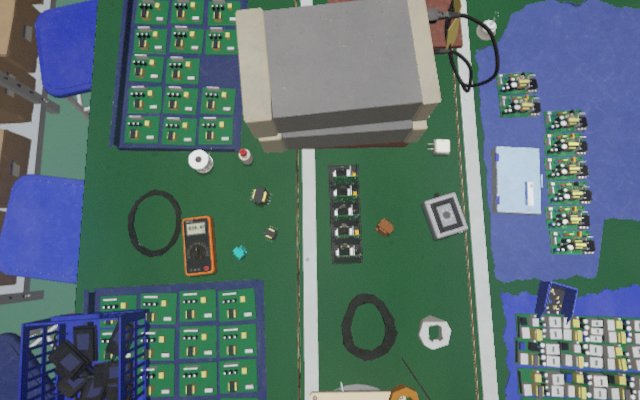

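View pics/side0.png

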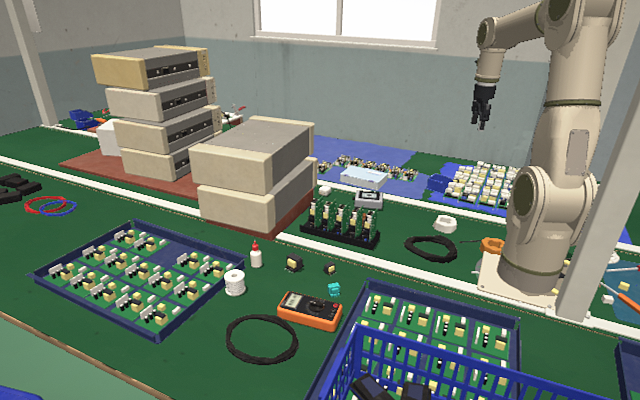

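The pictures show the bench with the robot standing clear. Transformer-like parts in the top picture: a large black/yellow one at (260,197), a small black/yellow one at (271,233), a turquoise one at (240,252) and a brown one at (385,227). The one at (271,233) fits, since it is black and the smaller of the two black ones. I'll confirm that in an enlarged crop.

```bash
python3 - <<'E'
from h import *
t=cv2.imread("pics/top0.png");s=cv2.imread("pics/side0.png")
c=lambda im,x,y,w,h,k:cv2.resize(im[y:y+h,x:x+w],(w*k,h*k),interpolation=cv2.INTER_CUBIC)
a=c(t,245,182,50,70,8)[:300*2]   # 400x560
b=c(t,420,190,50,50,8)[:280]; b=c(t,419,189,50,50,8)
d=c(s,280,248,67,30,6)[:,:400]
col=np.vstack([b,np.zeros((160,400,3),np.uint8)]); 
d2=cv2.resize(d,(400,160)); col[400:]=d2
cv2.imwrite("pics/crop0.png",np.hstack([a,col]))
for u,v in((271,233),(445,216),): print(back("top",u,v,.027),back("top",u,v,.036))
E
```

```text
[0.4965 0.2044 0.027 ] [0.4958 0.2032 0.036 ]
[ 0.5311 -0.233   0.027 ] [ 0.5301 -0.2303  0.036 ]
```

View pics/crop0.png

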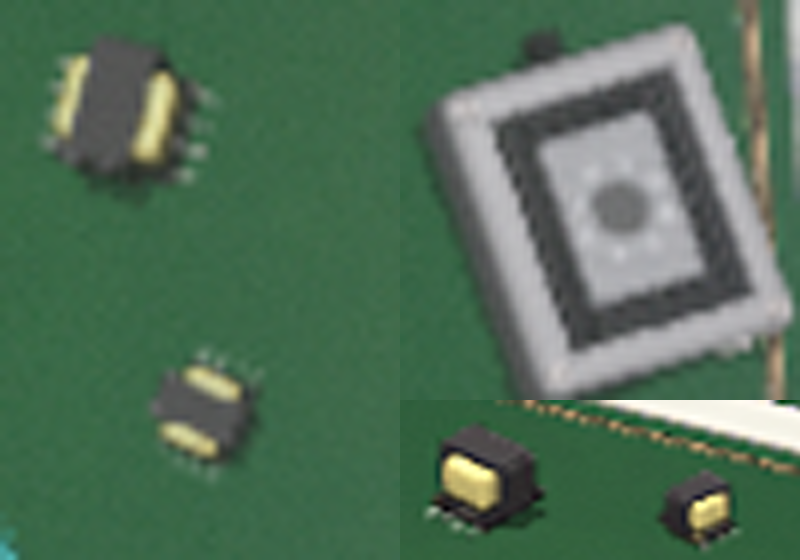

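The crop confirms it: the small black/yellow transformer is at about (270,233), with its pin axis running (24,-58) in the image, so a yaw of about -0.38. The viewer glass is centred at about (446.5,214.6) and its long side has a yaw of about +0.335.

```bash
cat >> h.py <<'E'
def R():
    from scipy.spatial.transform import Rotation as Ro
    return Ro.from_quat(manip.get_obs()["ee_rot"]).as_matrix()
def leg(tgt):   # mm in tool axes to TCP target
    o=manip.get_obs(); return np.round(R().T@(np.array(tgt)-o["position"])*1000,1)
def st():
    o=manip.get_obs(); r=R()
    print(np.round(o["clock"],2),"p",np.round(o["position"],4),"yawY",round(float(np.arctan2(r[1,1],r[0,1])),3),"tilt",round(float(np.arccos(-r[2,2])),3),
     "j",np.round(o["joint_pos"],2),"F",np.round(o["ft_force"],1),"w",round(float(o["grip_width"]),3),"g",round(float(o["grasp_force"]),1))
E
python3 - <<'E'
from h import *
T=back("top",270.2,233.4,.021);G=back("top",446.5,214.6,.036);print(T,G)
# rack top corners
for u,v in((330,165),(360,262)):print(back("top",u,v,.0),back("top",u,v,.115))
st(); r=R(); p=manip.get_obs()["position"]
W=np.array([.5,-.2,.38]);print(leg(W)); print(np.round(r.T@(np.array([T[0],T[1],.33])-W)*1000,1))
E
```

```text
[0.4959 0.2073 0.021 ] [ 0.5336 -0.2343  0.036 ]
[0.6749 0.0518 0.    ] [0.6474 0.054  0.115 ]
[ 0.4206 -0.0188  0.    ] [ 0.4213 -0.0088  0.115 ]
0.7 p [ 0.2335 -0.5798  0.4048] yawY -1.188 tilt 0.0 j [ 1.17  0.33 -0.06  1.46  0.02  1.35 -0.09] F [-0.1 -0.3 -0.1] w 1.002 g 0.0
[ 389.1 -252.7   24.8]
[ 148.3 -379.4   49.9]
```

Call:
{"api": "arm_command", "payload": {"plan": [{"dp": [39,-25,2]},{"dp": [39,-25,2]},{"dp": [39,-25,2]},{"dp": [39,-25,2]},{"dp": [39,-25,2]}], "grip": -1, "newtons": 40}}

```text
invalid input at $.plan[0]: expected keys dp, spin
```

Call:
{"api": "arm_command", "payload": {"plan": [{"dp": [39,-25,2]},{"dp": [39,-25,2]},{"dp": [39,-25,2]},{"dp": [39,-25,2]},{"dp": [39,-25,2]}]}}

```text
invalid input at $.plan[0]: expected keys dp, spin
```

Call:
{"api": "arm_command", "payload": {"plan": [{"dp": [15,-38,2]},{"dp": [15,-38,2]},{"dp": [15,-38,2]},{"dp": [15,-38,2]},{"dp": [15,-38,2]}]}}

```text
invalid input at $.plan[0]: expected keys dp, spin
```

Call:
{"api": "arm_command", "payload": {"plan": [{"dp": [15,-38,2]},{"dp": [15,-38,2]},{"dp": [15,-38,2]},{"dp": [15,-38,2]},{"dp": [15,-38,2]}]}}

```text
invalid input at $.plan[0]: expected keys dp, spin
```

Call:
{"api": "arm_command", "payload": {"plan": [{"spin": -0.149},{"spin": -0.149},{"spin": -0.149},{"spin": -0.149},{"spin": -0.149}]}}

```text
invalid input at $.plan[0]: expected keys dp, spin
```

```bash
python3 -c "from h import *;st()"
```

```text
0.7 p [ 0.2335 -0.5798  0.4048] yawY -1.188 tilt 0.0 j [ 1.17  0.33 -0.06  1.46  0.02  1.35 -0.09] F [-0.1 -0.3 -0.1] w 1.002 g 0.0
```

Every row needs both keys.

Call:
{"api": "arm_command", "payload": {"plan": [{"dp": [39,-25,2],"spin": 0},{"dp": [39,-25,2],"spin": 0},{"dp": [39,-25,2],"spin": 0},{"dp": [39,-25,2],"spin": 0},{"dp": [39,-25,2],"spin": 0}], "grip": -1, "newtons": 40}}

```text
clock: 1.2
position: [0.3684, -0.3893, 0.3949]
ee_rot: [0.982, 0.19, 0.0, 0.0]
ft_force: [1.5, 0.2, -0.2]
grip_width: 0.999
grasp_force: 0.0
```

Call:
{"api": "arm_command", "payload": {"plan": [{"dp": [39,-25,2],"spin": 0},{"dp": [39,-25,2],"spin": 0},{"dp": [39,-25,2],"spin": 0},{"dp": [39,-25,2],"spin": 0},{"dp": [39,-25,2],"spin": 0}]}}

```text
clock: 1.7
position: [0.5026, -0.2006, 0.385]
ee_rot: [0.982, 0.19, 0.0, 0.0]
ft_force: [1.0, -1.1, -0.4]
grip_width: 0.999
grasp_force: 0.0
```

Call:
{"api": "arm_command", "payload": {"plan": [{"dp": [15,-38,2],"spin": 0},{"dp": [15,-38,2],"spin": 0},{"dp": [15,-38,2],"spin": 0},{"dp": [15,-38,2],"spin": 0},{"dp": [15,-38,2],"spin": 0}]}}

```text
clock: 2.2
position: [0.5002, 0.0037, 0.3749]
ee_rot: [0.982, 0.19, 0.0, 0.0]
ft_force: [0.8, -0.1, -1.1]
grip_width: 1.0
grasp_force: 0.0
```

Call:
{"api": "arm_command", "payload": {"plan": [{"dp": [15,-38,2],"spin": 0},{"dp": [15,-38,2],"spin": 0},{"dp": [15,-38,2],"spin": 0},{"dp": [15,-38,2],"spin": 0},{"dp": [15,-38,2],"spin": 0}]}}

```text
clock: 2.7
position: [0.4989, 0.2078, 0.3649]
ee_rot: [0.982, 0.19, 0.0, 0.0]
ft_force: [0.8, -0.4, 0.5]
grip_width: 0.998
grasp_force: 0.0
```

Call:
{"api": "arm_command", "payload": {"plan": [{"dp": [0,0,0],"spin": -0.149},{"dp": [0,0,0],"spin": -0.149},{"dp": [0,0,0],"spin": -0.149},{"dp": [0,0,0],"spin": -0.149},{"dp": [0,0,0],"spin": -0.149}]}}

```text
clock: 3.2
position: [0.4991, 0.2063, 0.3648]
ee_rot: [0.844, 0.537, 0.0, 0.0]
ft_force: [0.3, 0.7, -0.6]
grip_width: 0.999
grasp_force: 0.0
```

```bash
python3 -c "from h import *;st()"
```

```text
3.2 p [0.4991 0.2063 0.3648] yawY -0.437 tilt 0.0 j [ 0.22  0.26 -0.8   1.71  0.2   1.25 -1.06] F [ 0.3  0.7 -0.6] w 0.999 g 0.0
```

The wrist would run out of range this way. The equivalent half-turn grasp at yaw -1.955 is comfortable, so I'll spin back to it.

Call:
{"api": "arm_command", "payload": {"plan": [{"dp": [0,0,0],"spin": 0.145},{"dp": [0,0,0],"spin": 0.145},{"dp": [0,0,0],"spin": 0.145},{"dp": [0,0,0],"spin": 0.145},{"dp": [0,0,0],"spin": 0.145}]}}

```text
clock: 3.7
position: [0.4991, 0.2063, 0.3648]
ee_rot: [0.98, 0.197, 0.0, 0.0]
ft_force: [0.2, 0.2, -0.9]
grip_width: 0.998
grasp_force: 0.0
```

Call:
{"api": "arm_command", "payload": {"plan": [{"dp": [0,0,0],"spin": 0.145},{"dp": [0,0,0],"spin": 0.145},{"dp": [0,0,0],"spin": 0.145},{"dp": [0,0,0],"spin": 0.145},{"dp": [0,0,0],"spin": 0.145}]}}

```text
clock: 4.2
position: [0.4991, 0.2063, 0.3648]
ee_rot: [0.987, -0.163, 0.0, 0.0]
ft_force: [-0.9, 0.4, 0.4]
grip_width: 1.0
grasp_force: 0.0
```

Call:
{"api": "arm_command", "payload": {"plan": [{"dp": [0,0,20],"spin": 0.068},{"dp": [0,0,20],"spin": 0},{"dp": [0,0,20],"spin": 0},{"dp": [0,0,15],"spin": 0},{"dp": [0,0,0],"spin": 0}]}}

```text
clock: 4.7
position: [0.4985, 0.206, 0.2879]
ee_rot: [0.981, -0.194, -0.001, 0.001]
ft_force: [-0.5, -0.0, -0.1]
grip_width: 1.001
grasp_force: 0.0
```

```bash
python3 - <<'E'
from h import *
st()
ims=[]
for n,(x,y,w,h) in dict(top=(230,193,80,80),side=(290,228,80,80)).items():
    im=viewer.camera(n);ims.append(cv2.resize(im[y:y+h,x:x+w],(400,400),interpolation=cv2.INTER_CUBIC))
    print(n,[(round(d["score"],2),np.round(d["position"],3)) for d in finder.find_in(n,"transformer_mid")])
cv2.imwrite("pics/app.png",np.hstack(ims))
print(leg([.4959,.2073,.178]))
E
```

```text
4.7 p [0.4985 0.206  0.2879] yawY -1.961 tilt 0.003 j [ 0.01  0.3  -0.56  1.8   0.18  1.09 -2.57] F [-0.5 -0.  -0.1] w 1.001 g 0.0
top [(0.57, array([0.597, 0.22 , 0.03 ])), (0.48, array([ 0.507, -0.081,  0.032]))]
side [(0.81, array([0.592, 0.248, 0.028])), (0.51, array([0.448, 0.297, 0.02 ]))]
[ -3.7   0.8 112.8]
```

View pics/app.png

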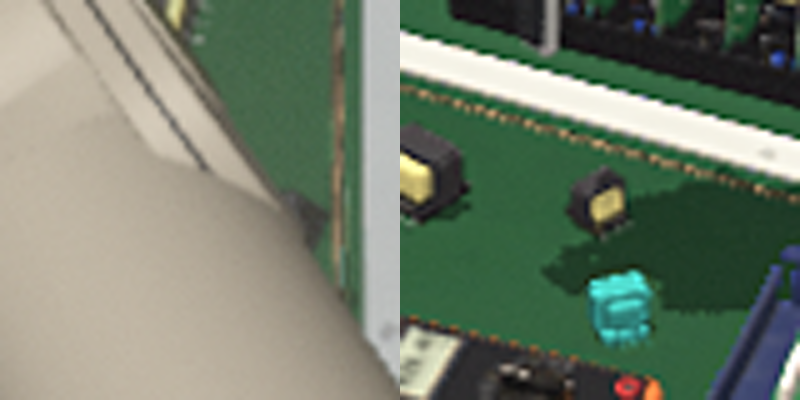

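The reverse is true: joint 7 is now near its limit at -2.57, so the first direction was the right one. I'll turn the half turn back, which gives the same grasp with the wrist comfortable. The picture shows the small transformer undisturbed in the side view at about (330.6,268); the arm hides it from the top camera.

Call:
{"api": "arm_command", "payload": {"plan": [{"dp": [0,0,0],"spin": -0.149},{"dp": [0,0,0],"spin": -0.149},{"dp": [0,0,0],"spin": -0.149},{"dp": [0,0,0],"spin": -0.149},{"dp": [0,0,0],"spin": -0.149}]}}

```text
clock: 5.4
position: [0.4994, 0.2065, 0.2908]
ee_rot: [0.984, 0.179, 0.001, -0.0]
ft_force: [-0.5, 1.1, 0.2]
grip_width: 0.997
grasp_force: 0.0
```

Call:
{"api": "arm_command", "payload": {"plan": [{"dp": [0,0,0],"spin": -0.149},{"dp": [0,0,0],"spin": -0.149},{"dp": [0,0,0],"spin": -0.149},{"dp": [0,0,0],"spin": -0.149},{"dp": [0,0,0],"spin": -0.149}]}}

```text
clock: 5.9
position: [0.4994, 0.2064, 0.2908]
ee_rot: [0.851, 0.525, 0.001, 0.0]
ft_force: [0.1, -0.0, -0.0]
grip_width: 0.999
grasp_force: 0.0
```

Call:
{"api": "arm_command", "payload": {"plan": [{"dp": [0,0,0],"spin": -0.149},{"dp": [0,0,0],"spin": -0.149},{"dp": [0,0,0],"spin": -0.149},{"dp": [0,0,0],"spin": -0.149},{"dp": [0,0,0],"spin": -0.149}]}}

```text
clock: 6.4
position: [0.4994, 0.2064, 0.2907]
ee_rot: [0.602, 0.799, 0.001, 0.001]
ft_force: [0.2, -0.5, 0.0]
grip_width: 1.0
grasp_force: 0.0
```

Call:
{"api": "arm_command", "payload": {"plan": [{"dp": [0,0,0],"spin": -0.149},{"dp": [0,0,0],"spin": -0.149},{"dp": [0,0,0],"spin": -0.149},{"dp": [0,0,0],"spin": -0.149},{"dp": [0,0,0],"spin": -0.149}]}}

```text
clock: 6.9
position: [0.4995, 0.2063, 0.2907]
ee_rot: [0.27, 0.963, 0.0, 0.001]
ft_force: [0.1, -0.0, 1.3]
grip_width: 0.998
grasp_force: 0.0
```

Call:
{"api": "arm_command", "payload": {"plan": [{"dp": [0,0,0],"spin": -0.149},{"dp": [0,0,0],"spin": -0.018},{"dp": [0,0,0],"spin": 0}]}}

```text
clock: 7.2
position: [0.4993, 0.2062, 0.2902]
ee_rot: [0.193, 0.981, 0.0, 0.0]
ft_force: [-0.2, -0.1, -0.2]
grip_width: 1.002
grasp_force: 0.0
```

```bash
python3 - <<'E'
from h import *
st();print(leg([.4959,.2073,.178]))
y=-.385;c=np.array([.4959,.2073,0]);e=np.array([np.cos(y),np.sin(y),0]);f=np.array([-e[1],e[0],0])
for s in(1,-1): print(s,proj("side",c+s*.014*e+[0,0,.0135]),proj("side",c+s*.013*f+[0,0,.0135]))
E
```

```text
7.2 p [0.4993 0.2062 0.2902] yawY 1.182 tilt 0.001 j [ 0.42  0.46 -1.09  1.78  0.44  1.17  0.38] F [-0.2 -0.1 -0.2] w 1.002 g 0.0
[  3.7  -0.3 112.2]
1 [326.1 265.1] [326.2 269.2]
-1 [333.1 269.6] [332.8 265.5]
```

Call:
{"api": "arm_command", "payload": {"plan": [{"dp": [4,0,25],"spin": 0},{"dp": [0,0,25],"spin": 0},{"dp": [0,0,25],"spin": 0},{"dp": [0,0,20],"spin": 0},{"dp": [0,0,17],"spin": 0}]}}

```text
clock: 7.7
position: [0.4954, 0.2077, 0.1768]
ee_rot: [0.193, 0.981, -0.0, 0.0]
ft_force: [0.4, -0.8, -0.2]
grip_width: 0.994
grasp_force: 0.0
```

Call:
{"api": "arm_command", "payload": {"plan": [{"dp": [0,0,0],"spin": 0},{"dp": [0,0,0],"spin": 0},{"dp": [0,0,0],"spin": 0},{"dp": [0,0,0],"spin": 0},{"dp": [0,0,0],"spin": 0}], "grip": 1, "newtons": 40}}

```text
clock: 8.2
position: [0.4958, 0.208, 0.1787]
ee_rot: [0.191, 0.982, 0.0, 0.001]
ft_force: [-2.4, -0.6, 6.1]
grip_width: 0.29
grasp_force: 38.8
```

Call:
{"api": "arm_command", "payload": {"plan": [{"dp": [0,0,0],"spin": 0},{"dp": [0,0,0],"spin": 0},{"dp": [0,0,0],"spin": 0},{"dp": [0,0,0],"spin": 0},{"dp": [0,0,0],"spin": 0}]}}

```text
clock: 8.7
position: [0.4958, 0.208, 0.1787]
ee_rot: [0.191, 0.982, 0.0, 0.001]
ft_force: [-1.4, -0.6, 5.9]
grip_width: 0.289
grasp_force: 38.9
```

```bash
python3 - <<'E'
from h import *
st();im=viewer.camera("side");cv2.imwrite("pics/grasp.png",cv2.resize(im[200:300,280:380],(600,600),interpolation=cv2.INTER_CUBIC))
E
```

```text
8.7 p [0.4958 0.208  0.1787] yawY 1.186 tilt 0.002 j [ 0.32  0.6  -0.97  1.87  0.59  0.99  0.27] F [-1.4 -0.6  5.9] w 0.289 g 38.9
```

View pics/grasp.png

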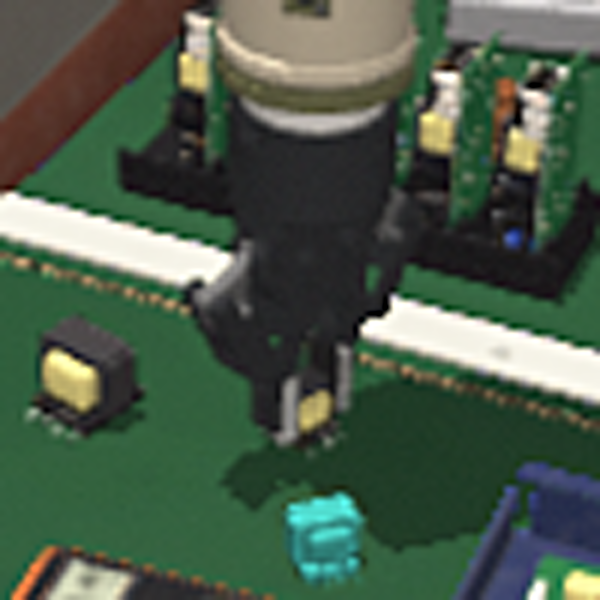

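The gripper's pads hold the small transformer at about (332,268); the large one has not moved. Now I'll lift it and carry it over the rack.

Call:
{"api": "arm_command", "payload": {"plan": [{"dp": [0,0,-10],"spin": 0},{"dp": [0,0,-30],"spin": 0},{"dp": [0,0,-45],"spin": 0},{"dp": [0,0,-45],"spin": 0},{"dp": [0,0,-40],"spin": 0}]}}

```text
clock: 9.25
position: [0.4949, 0.2082, 0.3506]
ee_rot: [0.191, 0.982, 0.0, 0.001]
ft_force: [0.8, -0.5, -0.2]
grip_width: 0.29
grasp_force: 39.3
```

Call:
{"api": "arm_command", "payload": {"plan": [{"dp": [0,0,-20],"spin": 0},{"dp": [-10,-20,0],"spin": 0},{"dp": [-20,-40,0],"spin": 0},{"dp": [-20,-40,0],"spin": 0},{"dp": [-20,-40,0],"spin": 0}]}}

```text
clock: 9.75
position: [0.5073, 0.0505, 0.3685]
ee_rot: [0.191, 0.982, -0.0, 0.0]
ft_force: [1.0, 0.5, -0.6]
grip_width: 0.291
grasp_force: 39.4
```

Call:
{"api": "arm_command", "payload": {"plan": [{"dp": [-20,-40,0],"spin": 0},{"dp": [-20,-40,0],"spin": 0},{"dp": [-20,-40,0],"spin": 0},{"dp": [-20,-40,0],"spin": 0},{"dp": [-20,-40,0],"spin": 0}]}}

```text
clock: 10.25
position: [0.525, -0.1728, 0.3687]
ee_rot: [0.191, 0.982, -0.0, 0.0]
ft_force: [1.5, 0.5, -0.8]
grip_width: 0.291
grasp_force: 39.4
```

Call:
{"api": "arm_command", "payload": {"plan": [{"dp": [-20,-40,0],"spin": 0},{"dp": [-10,-16,0],"spin": 0},{"dp": [0,0,0],"spin": 0}]}}

```text
clock: 10.55
position: [0.5317, -0.2376, 0.3678]
ee_rot: [0.194, 0.981, 0.0, 0.0]
ft_force: [-0.2, -0.7, -1.3]
grip_width: 0.284
grasp_force: 39.4
```

```bash
python3 -c "from h import *;st()"
```

```text
10.55 p [ 0.5317 -0.2376  0.3678] yawY 1.181 tilt 0.0 j [ 1.13  0.44 -1.01  1.59  0.38  1.33  1.25] F [-0.2 -0.7 -1.3] w 0.284 g 39.4
```

Call:
{"api": "arm_command", "payload": {"plan": [{"dp": [0,0,0],"spin": -0.145},{"dp": [0,0,0],"spin": -0.145},{"dp": [0,0,0],"spin": -0.145},{"dp": [0,0,0],"spin": -0.145},{"dp": [0,0,0],"spin": -0.145}]}}

```text
clock: 11.05
position: [0.5322, -0.2324, 0.3686]
ee_rot: [-0.173, 0.985, -0.0, 0.0]
ft_force: [-0.1, -0.3, -0.5]
grip_width: 0.289
grasp_force: 39.4
```

Call:
{"api": "arm_command", "payload": {"plan": [{"dp": [0,0,25],"spin": 0},{"dp": [0,0,30],"spin": 0},{"dp": [0,0,30],"spin": 0},{"dp": [0,0,15],"spin": 0},{"dp": [0,0,0],"spin": 0}]}}

```text
clock: 11.55
position: [0.5317, -0.2332, 0.2666]
ee_rot: [-0.17, 0.985, 0.001, -0.001]
ft_force: [0.3, 1.0, -0.4]
grip_width: 0.286
grasp_force: 39.4
```

```bash
python3 - <<'E'
from h import *
st();G=np.array([.5336,-.2343,.036]);print(leg([*G[:2],.2297]))
p=manip.get_obs()["position"];print("pred side",proj("side",p-[0,0,.165]),"glass",proj("side",G),proj("top",p-[0,0,.165]))
a=viewer.camera("side")[160:220,330:400];b=viewer.camera("top")[180:250,410:480]
r=lambda x:cv2.resize(x,(400,400*x.shape[0]//x.shape[1]),interpolation=cv2.INTER_CUBIC)
a=r(a);b=r(b)[:a.shape[0]];cv2.imwrite("pics/view.png",np.hstack([a,b]))
E
```

```text
11.55 p [ 0.5317 -0.2332  0.2666] yawY 1.912 tilt 0.003 j [ 1.16  0.6  -1.08  1.7   0.56  1.19  1.85] F [ 0.3  1.  -0.4] w 0.286 g 39.4
[-1.5 -1.7 36.9]
pred side [370.5 179. ] glass [368.7 195.1] [454.5 212.3]
```

View pics/view.png

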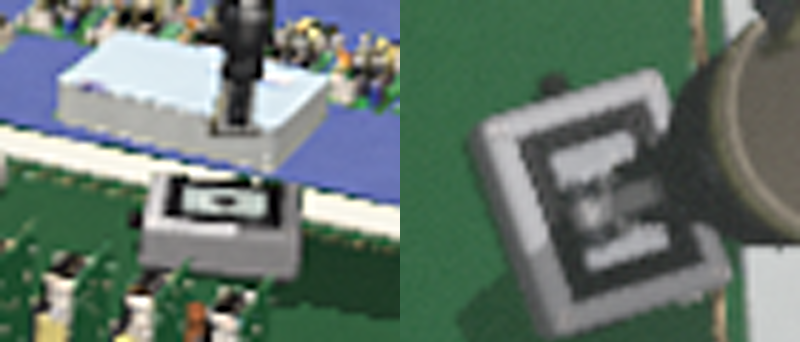

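The transformer hangs upright with its pins at about side (371,183). That agrees with the prediction to about half a pixel. The glass centre is at side (369.5,195), which also matches. Now I'll do the final descent.

Call:
{"api": "arm_command", "payload": {"plan": [{"dp": [-1,-1,10],"spin": 0},{"dp": [0,-1,10],"spin": 0},{"dp": [0,0,9],"spin": 0},{"dp": [0,0,6],"spin": 0},{"dp": [0,0,0],"spin": 0}]}}

```text
clock: 12.15
position: [0.5334, -0.2358, 0.2316]
ee_rot: [-0.169, 0.986, 0.001, -0.001]
ft_force: [0.2, 0.9, 0.3]
grip_width: 0.289
grasp_force: 39.4
```

Call:
{"api": "arm_command", "payload": {"plan": [{"dp": [0,0,0],"spin": 0},{"dp": [0,0,0],"spin": 0},{"dp": [0,0,0],"spin": 0}]}}

```text
clock: 12.45
position: [0.5338, -0.2359, 0.2331]
ee_rot: [-0.169, 0.986, -0.0, 0.0]
ft_force: [0.4, 0.2, 0.8]
grip_width: 0.288
grasp_force: 39.4
```

```bash
python3 - <<'E'
from h import *
st();G=np.array([.5336,-.2343,.036]);print(leg([*G[:2],.2297]))
p=manip.get_obs()["position"];m=p-[0,0,.165];y=.341;e=np.array([np.cos(y),np.sin(y),0])
g=lambda q,n,x0,y0,k:np.round((proj(n,q)-[x0,y0])*k)
for s in(1,-1):print("pins",g(m+s*.019*e-[0,0,.0135],"side",345,175,8))
print("top pins",[g(m+s*.019*e-[0,0,.0135],"top",421,190,8)+[400,0] for s in(1,-1)],"bezel ends",[g(G+s*.03*e,"top",421,190,8)+[400,0] for s in(1,-1)])
a=viewer.camera("side")[175:225,345:395];b=viewer.camera("top")[190:240,421:471]
r=lambda x:cv2.resize(x,(400,400),interpolation=cv2.INTER_CUBIC)
cv2.imwrite("pics/final.png",np.hstack([r(a),r(b)]))
E
```

```text
12.45 p [ 0.5338 -0.2359  0.2331] yawY 1.911 tilt 0.001 j [ 1.14  0.64 -1.04  1.72  0.6   1.14  1.83] F [0.4 0.2 0.8] w 0.288 g 39.4
[-0.3  1.5  3.4]
pins [151. 121.]
pins [235. 126.]
top pins [array([602., 131.]), array([652., 247.])] bezel ends [array([566., 107.]), array([642., 287.])]
```

View pics/final.png

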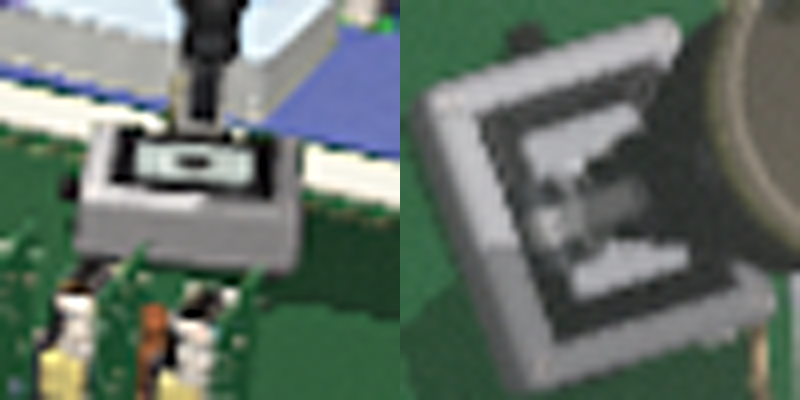

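The transformer hovers clear over the glass. In the side view its pins are at about crop (200,130), within roughly half a pixel of the prediction, and the pads and window edges are parallel in the top view. One small trim, then settle.

Call:
{"api": "arm_command", "payload": {"plan": [{"dp": [0,1.5,2],"spin": 0},{"dp": [0,0,0],"spin": 0},{"dp": [0,0,0],"spin": 0},{"dp": [0,0,0],"spin": 0},{"dp": [0,0,0],"spin": 0}]}}

```text
clock: 13.05
position: [0.5332, -0.2344, 0.2308]
ee_rot: [-0.169, 0.986, -0.0, 0.0]
ft_force: [-0.4, -0.4, -0.5]
grip_width: 0.288
grasp_force: 39.4
```

```bash
python3 -c "
from h import *
st();print(leg([.5336,-.2343,.2297]));print(manip.hand_in())"
```

```text
13.05 p [ 0.5332 -0.2344  0.2308] yawY 1.911 tilt 0.0 j [ 1.13  0.64 -1.04  1.72  0.6   1.14  1.83] F [-0.4 -0.4 -0.5] w 0.288 g 39.4
[-0.4  0.   1.1]
the job is handed in; nothing more can be done
None
```

I handed the job in at 13 s with the gripper still holding the small transformer upright and still over the middle of the viewer's window, its pins about 16 mm above the glass by my estimate; no verdict was returned.

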